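# Seat the temperature probe in the clear well of the block heater

## Robot

A 7-joint arm with a two-finger parallel gripper is mounted at the origin on a cart in front of the work surface, level with it; the furniture and walls round the work are solid. World frame = base frame: x ahead of the robot, y to its left, z up, the work surface at z = 0. Lengths are in m, angles in rad, forces in N, time in s.
With the tool pointing down it reaches from about 0.425 to 0.925 m from the base axis. Payload 6.8 kg.
Tool frame: the origin (TCP) lies at the very end of the fingers, on their centre line; the grasp point (between the pads) lies 19 mm behind it (r.tcp_to_grasp is the distance from the TCP to the grasp point, in m); z points along the fingers, y is the line along which they close (so a half turn about z gives the same grasp; the last joint's range is limited). The gripper opens to 85 mm and grips with 20 to 120 N. Pads are 22 mm wide; open, the fingers measure 114 mm over their backs; the gripper's body (76 mm by 85 mm) begins 54 mm behind the grasp point. The pads swing forward as they close: fully open they stand 13 mm farther back than shut.
Start: joints at [1.105, 0.477, 0.022, 1.555, -0.011, 1.109, -0.083], TCP at [0.236, -0.632, 0.231] pointing down, gripper open.
Joint ranges: [-2.96, 2.96], [-0.34, 2.1], [-1.41, 1.46], [0.24, 2.44], [-1.37, 4.51], [0.17, 1.92], [-2.96, 2.96]. Speed limits (rad/s): [2.39, 2.39, 3.14, 3.14, 3.14, 3.14, 3.14].

## Interface

Orientations are given as a rotation vector (axis times angle).
In Python, from bench import r gives the robot as it stands.
- The arm moves only by the tool step_arm, never from a script. Its argument "moves" is a list of rows, each a list of 7 numbers: the shift along the tool's x, y, z in mm, then the turn, a rotation vector about the tool's x, y, z in rad, then the finger opening in mm, from 0 to 85.4. A call has 1 to 8 rows; each row is the pose to reach, as a shift and turn from the pose commanded when the call began, along the tool's axes at that moment; what a row does not reach only later rows make up. A row lasts 1/10 s, in which the tool goes at most 50 mm and 8.59 degrees, less where a joint would pass 70% of its speed; a pose out of reach is approached as far as the arm can. A call with a gripper value outside its range is refused whole. The fingers move at their own pace and stop on an object; "grip_force" is the grip in N (left out, the last holds). Time passes only in rows, so rows that repeat a pose let the fingers close. It gives the time, the measured TCP pose, the force, the opening and the grip force at its end, in the units of the state.
- r.get_obs(): the state, without advancing time (a new reading comes with each control period).
- r.grab_frame(name): name is "scene" or "top" or "wrist"; returns a dict with "image" (384x512x3 uint8, red, green, blue), "depth" (384x512 float32, m along the optical axis (not along the pixel's ray), 0 where there is no reading), "mtx" (3x3 intrinsics, pixels), "rvec" (rotation vector, rad) and "tvec" (3), from world to camera coordinates, as OpenCV has them. Camera axes: x right, y down, z forward; pixel columns grow to the right and rows downward; lengths in m; the calibration is good to about 2 mm. The wrist camera is an equidistant fisheye: a pixel r from the principal point sees the ray r / f radians off the axis. A picture is of the moment at which its call begins.
- r.hand_in(): hands the job in; it is judged then, once.
The state is a dict: "clock": time; "joints": joint angles; "qvel": joint speeds; "tau": joint torques, N m; "tcp_pos": TCP position; "orientation": TCP orientation; "contact_force": force on the tool from outside, world axes, zero at the start; "moment": the same for the moment, N m; "grip_width": finger opening in m; "gripper_force": force on a finger pad.
Only numpy, scipy, OpenCV 4.12 (cv2) and the standard library are available. Lean on these libraries where they do the work, as an engineer would, in place of code of your own. Each camera call takes 0.05 s, during which the arm holds its last target. There are 200 camera calls.

## Task

Take the black-handled steel temperature probe out of its grey stand and press it down one of the three wells near the front of the block heater's metal top until it bottoms; the wells are stiff all the way, so go by feel and never bear on the heater with more than 30 N. Only one well is clear, the others hide spacers for shorter probes: if the probe bottoms with its red ring still clearly above the metal top, draw it out and try the next well. Leave the probe let go and upright, fully home with the red ring level with the heater's top, and do not shift the bottles, carton or timer that stand around.

Things in the scene. Friction and masses are not known exactly. Their poses are not given: they have to be found in the camera images.
- probe_handle (a point): Centre of the probe's upright black cylindrical handle (18 mm diameter, 60 mm long); grasp here from above, any yaw. The rod's tip lies 102 mm below this point, the red ring's middle 42 mm below, the handle's lower end 30 mm below, its top 30 mm above. z axis along the probe, towards the handle's top.
- probe_ring (a point): Middle of the red ring painted round the probe's rod, 3 mm wide, 60 mm above the rod's tip.
- probe_tip (a point): Centre of the flat, slightly bevelled lower end of the probe's 10 mm steel rod.
- stand: Heavy fixed grey stand, 64 x 64 x 52 mm on a 76 mm square black foot; origin at the centre of its underside. A 12 mm hole, 44 mm deep, in the middle of its top holds the probe upright; pull the probe straight up.
- heater: Fixed block heater: a 120 x 100 mm aluminium block in a white casing, over all 130 (x) x 110 (y) mm; its flat metal top is 80 mm above the bench. Origin at the centre of its underside; the display faces its -x. Three probe wells in a row near the front; three capped vials in the rear half (32 mm behind the centre) rise 14 mm above the top.
- well_1 (a point): Centre of the mouth of an outer probe well, level with the metal top: an upright blind bore of 11.5 mm, bevelled 2 mm at the mouth. 24 to 32 mm down, the tip meets a brass foot that slides on down with a steady drag of about 5 N and stays where pushed (no spring); first touch may jolt. It stops hard when the tip is 60 mm down and the red ring level with the top.
- well_2 (a point): Mouth of the middle probe well, made just like well_1, 30 mm from either neighbour. Which well is clear varies and cannot be seen: in the two others a loose steel spacer under the foot stops it sooner, in one by 14 mm and in one by 20 mm, so that the ring stays that far above the top.
- well_3 (a point): Mouth of the third probe well, made just like well_1, 60 mm from it on the far side of well_2.
- white_bottle: Bystander: white plastic bottle with a white cap, 47 mm wide, 92 mm tall; origin at its underside.
- brown_bottle: Bystander: small brown bottle with a red cap, 43 mm wide, 85 mm tall; origin at its underside.
- carton: Bystander: small white and orange carton, 42 x 42 x 82 mm; origin at its underside.
- timer: Bystander: flat white countdown timer, 62 x 62 x 18 mm; origin at its underside.
- probe: The whole probe, one rigid piece, 132 mm long, about 70 g: steel rod and black handle; origin at the centre of the rod's flat lower end. At the start it stands upright in the stand.
Not all that is in view belongs to the job. Leave any green or pink look-alike of the stand alone.

How it is judged:
On the way, in this order (a step that is already met when the one before it is completed fails the run):
1. the probe is drawn up out of its stand (z of probe_tip in the frame of stand above 0.056 m), for 0.1 s.
2. the probe's tip is at least 35 mm down one of the heater's wells ((horizontal distance between probe_tip and well_1 below 0.005 m or horizontal distance between probe_tip and well_2 below 0.005 m or horizontal distance between probe_tip and well_3 below 0.005 m) and z of probe_tip in the frame of heater below 0.045 m), for 0.1 s.
3. the probe is pressed against the bottom of the clear well, firmer than the sliding drag, with its ring level with the top ((horizontal distance between probe_tip and well_1 below 0.005 m or horizontal distance between probe_tip and well_2 below 0.005 m or horizontal distance between probe_tip and well_3 below 0.005 m) and z of probe_ring in the frame of heater below 0.083 m and contact force between probe and heater above 7.5 N).
At the end, for the whole second after the job is handed in: The probe stands in a well (tip within 5 mm of the well's axis), upright within 0.1 rad, at rest and let go, with the middle of its red ring at most 3 mm above and 4 mm below the heater's metal top ((horizontal distance between probe_tip and well_1 below 0.005 m or horizontal distance between probe_tip and well_2 below 0.005 m or horizontal distance between probe_tip and well_3 below 0.005 m) and z of probe_ring in the frame of heater between 0.076 and 0.083 m and angle between probe_tip's own z axis and vertical below 0.1 rad and linear speed of probe below 0.02 m/s); the robot touches nothing.
It fails at once if the heater and its wells are pressed with more than 30 N, by the probe or the robot (contact force between any of probe, the arm, the fingers and heater above 30 N).
It fails at once if a bystander (white bottle, brown bottle, carton, timer) is shifted by more than 20 mm (distance of any of white_bottle, brown_bottle, carton, timer from where it was at the start of the episode above 0.02 m).
It also fails if it takes over 64 s, if anything falls off the work surface, if the arm or the gripper's body presses on something with over 40 N, if the wrist force passes 120 N, or if a joint passes its speed limit or range.

## Working session

There is one attempt and no reset: what is moved stays moved. The work goes in short steps, Python scripts to look and compute and a tool call to move; the robot and the scene stay as the last step left them, time stands still between calls to the robot, and variables do not carry over. Pictures are saved under pics/ and viewed, at most 10 in all, crops included, and the job is handed in when it is done.

Besides the shell and the picture viewer there is one more tool, called by a JSON object that holds its "api" and its "payload". step_arm: Moves the arm, as the interface text tells. Its arguments: {"type":"object","properties":{"moves":{"type":"array","items":{"type":"array","items":{"type":"number"}}},"grip_force":{"type":"number"}},"required":["moves"]}

```bash
mkdir -p pics; cat > h.py <<'E'
import numpy as np, cv2
from bench import r
def grab(n):
    f=r.grab_frame(n); f['R']=cv2.Rodrigues(np.array(f['rvec'],float))[0]; f['t']=np.array(f['tvec'],float).ravel(); return f
def ray(f,u,v):
    K=f['mtx']; d=np.array([(u-K[0,2])/K[0,0],(v-K[1,2])/K[1,1],1.]); return -f['R'].T@f['t'], f['R'].T@d
def plane(f,u,v,z):
    c,d=ray(f,u,v); return c+d*(z-c[2])/d[2]
def pt(f,u,v):
    c,d=ray(f,u,v); return c+d*f['depth'][int(v),int(u)]
E
python3 - <<'E'
from h import *
ims=[]
for n in('scene','top'):
    f=grab(n); np.save(f'{n}.npy',f,allow_pickle=True); im=f['image'][:,:,::-1]; ims.append(im)
    print(n,f['mtx'].tolist(),(-f['R'].T@f['t']).round(3))
    cv2.imwrite(f'pics/{n}.png',cv2.resize(im,(800,600),interpolation=cv2.INTER_CUBIC))
print(r.get_obs())
E
```

```text
scene [[368.98762340423406, 0.0, 254.5985206148562], [0.0, 368.98762340423406, 182.55840362350173], [0.0, 0.0, 1.0]] [-0.343  0.619  0.545]
top [[477.75207956333344, 0.0, 259.61808142630576], [0.0, 477.75207956333344, 192.91861129003678], [0.0, 0.0, 1.0]] [0.353 0.173 1.472]
{'clock': 0.1, 'joints': array([ 1.10488396,  0.47775356,  0.0223578 ,  1.55634374, -0.01148903,
        1.109316  , -0.08310349]), 'qvel': array([ 1.26403299e-03, -1.88127544e-03,  1.20365684e-03, -1.67293382e-03,
       -2.24005159e-03,  1.13593944e-06, -4.24346102e-04]), 'tau': array([ 4.17106989e-03, -5.97758102e+01,  1.61370859e+00, -2.81954616e+01,
        1.28303634e-02,  5.00472088e-03, -2.42984299e-06]), 'tcp_pos': array([ 0.23619196, -0.63175443,  0.23040276]), 'orientation': array([-3.08983893e+00, -5.58778485e-01,  6.89104401e-04]), 'contact_force': array([-0.74450363,  0.63515508,  0.33098631]), 'moment': array([-0.03593173,  0.00456681,  0.00678731]), 'gripper_force': 0.0, 'grip_width': 0.08543401392449161}
```

View pics/scene.png

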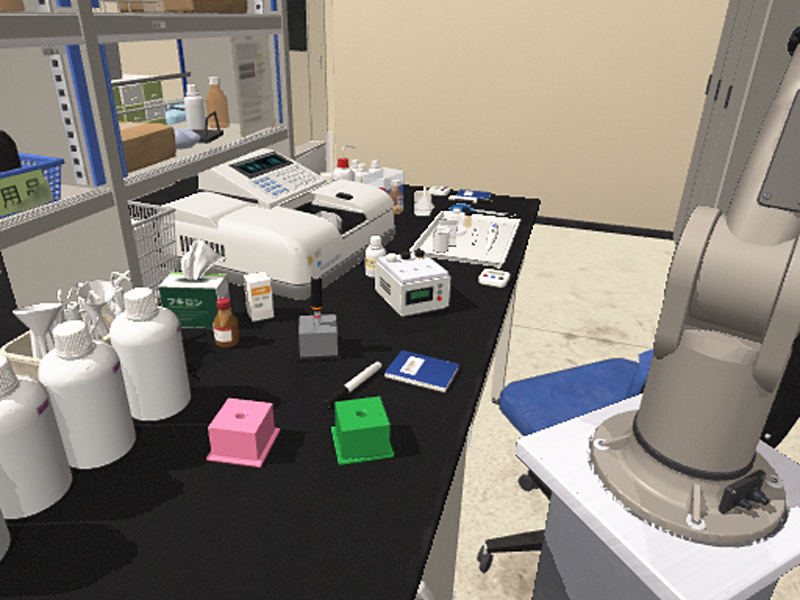

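View pics/top.png

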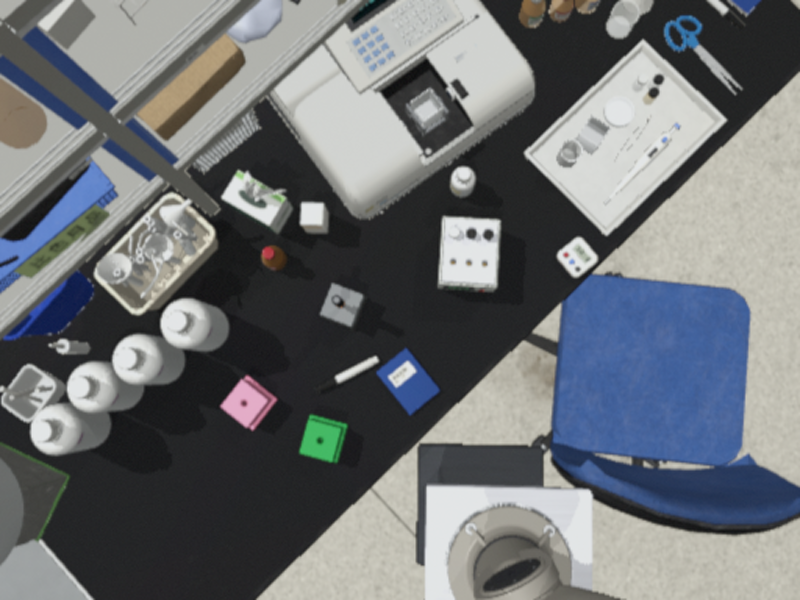

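Scene and top views: the grey stand with the black-handled probe is at about (318,320) in the scene and (342,302) in top. The heater is at (412,282) and (470,252), with wells at about (453,262), (470,262) and (487,262) in top. The candidates for the stand are grey (342,302), green (323,440) and pink (248,403). Grey matches the description, so I'll check it in a crop.

```bash
python3 - <<'E'
from h import *
T=np.load('top.npy',allow_pickle=True).item();S=np.load('scene.npy',allow_pickle=True).item()
im=T['image'][:,:,::-1]
a=cv2.resize(im[135:220,195:330],(800,504),interpolation=cv2.INTER_CUBIC)
cv2.imwrite('pics/c1.png',a)
b=S['image'][150:240,180:300,::-1]; cv2.imwrite('pics/c2.png',cv2.resize(b,(800,600),interpolation=cv2.INTER_CUBIC))
k=.64
for n,u,v,z in [('probe top',338,299,.142),('stand',342,305,.052),('w1',453,262,.08),('w2',470,262,.08),('w3',487,262,.08),('white',462,180,.09),('brown',272,258,.085),('carton',314,217,.082),('timer',577,256,.018),('heater c',470,252,.08)]:
    p=plane(T,u*k,v*k,z); print(n,p.round(3),pt(T,u*k,v*k).round(3))
E
```

```text
probe top [0.495 0.325 0.142] [0.496 0.325 0.137]
stand [0.493 0.327 0.052] [0.488 0.322 0.101]
w1 [0.576 0.117 0.08 ] [0.581 0.116 0.049]
w2 [0.577 0.085 0.08 ] [0.581 0.084 0.055]
w3 [0.577 0.053 0.08 ] [0.579 0.052 0.069]
white [0.732 0.103 0.09 ] [0.736 0.102 0.075]
brown [0.576 0.458 0.085] [0.579 0.462 0.068]
carton [0.657 0.382 0.082] [0.657 0.382 0.084]
timer [ 0.603 -0.128  0.018] [ 0.602 -0.127  0.023]
heater c [0.596 0.085 0.08 ] [0.595 0.086 0.086]
```

View pics/c1.png

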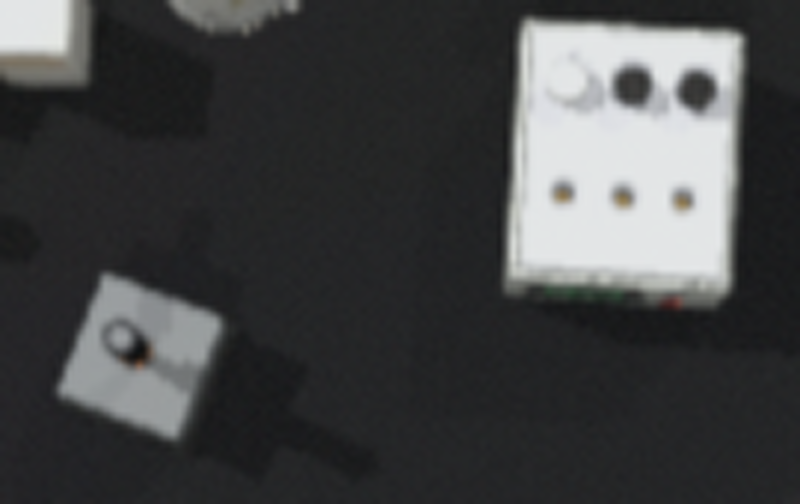

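View pics/c2.png

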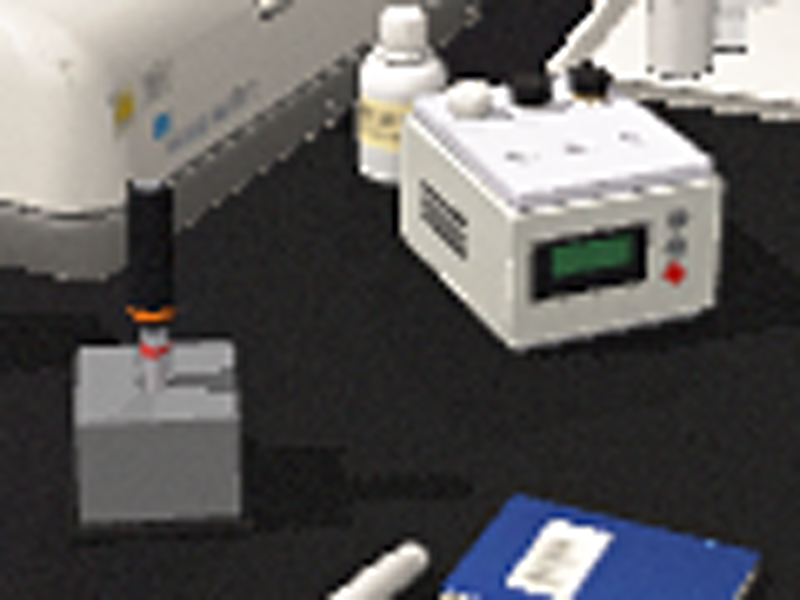

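The crops confirm it: the grey stand holds the black-handled probe with the red ring, handle top at c1 (122,338). The heater has three brass-footed wells at c1 (563,192), (623,197) and (683,199). Next I refine these with masks.

```bash
python3 - <<'E'
from h import *
T=np.load('top.npy',allow_pickle=True).item();S=np.load('scene.npy',allow_pickle=True).item()
def blobs(f,box,z,thr,amin,amax,lo=True):
    x0,y0,x1,y1=box; g=f['image'][y0:y1,x0:x1].min(2).astype(float)
    g=cv2.resize(g,None,fx=4,fy=4,interpolation=cv2.INTER_LINEAR)
    m=((g<thr) if lo else (g>thr)).astype(np.uint8)
    n,l,st,c=cv2.connectedComponentsWithStats(m)
    for i in range(1,n):
        if amin*16<=st[i,4]<=amax*16:
            w=np.where(l==i,abs(thr-g),0); ys,xs=np.nonzero(w); ww=w[ys,xs]
            u=x0+((xs*ww).sum()/ww.sum()+.5)/4-.5; v=y0+((ys*ww).sum()/ww.sum()+.5)/4-.5
            print(st[i,4]/16,round(u,2),round(v,2),plane(f,u,v,z).round(4))
print('wells top');blobs(T,(285,160,317,175),.08,190,3,40)
print('wells scene');blobs(S,(253,168,280,178),.08,215,1,40)
# stand top: grey mask
x0,y0=200,175;im=T['image'][y0:215,x0:240].astype(int)
m=((im.min(2)>85)).astype(np.uint8); m=cv2.morphologyEx(m,cv2.MORPH_CLOSE,np.ones((7,7)))
c=max(cv2.findContours(m,0,2)[0],key=cv2.contourArea); q=cv2.minAreaRect(c); print('stand',q,plane(T,q[0][0]+x0,q[0][1]+y0,.052).round(4))
print('probe top',plane(T,195+122/5.926-.5,135+338/5.926-.5,.14).round(4))
# scene: handle axis across view
for v in (181,190): 
  row=S['image'][v,195:212].max(1); us=np.nonzero(row<60)[0]+195; print(v,us)
# heater top quad
im=T['image'][130:190,275:325]; m=(im.min(2)>195).astype(np.uint8);m=cv2.morphologyEx(m,cv2.MORPH_CLOSE,np.ones((11,11)))
c=max(cv2.findContours(m,0,2)[0],key=cv2.contourArea); q=cv2.minAreaRect(c); print('heater',q,plane(T,q[0][0]+275,q[0][1]+130,.08).round(4))
E
```

```text
wells top
15.0625 289.56 167.08 [0.5779 0.1182 0.08  ]
15.25 299.69 167.79 [0.5763 0.0884 0.08  ]
14.75 309.79 168.31 [0.5754 0.0588 0.08  ]
wells scene
1.625 273.28 170.0 [0.5778 0.0616 0.08  ]
3.0 265.64 171.95 [0.5744 0.0913 0.08  ]
2.6875 256.51 173.0 [0.579  0.1211 0.08  ]
18.6875 275.01 176.76 [0.5308 0.0827 0.08  ]
3.125 253.21 176.72 [0.5585 0.1432 0.08  ]
stand ((18.310344696044922, 19.724136352539062), (21.91204833984375, 22.28343963623047), 21.801406860351562) [0.4946 0.3287 0.052 ]
probe top [0.4946 0.3284 0.14  ]
181 [199 200 201 202 203 204 205 211]
190 [198 199 200 201 202 203 204 205 206 207 208 209 210 211]
heater ((24.614788055419922, 30.16342544555664), (35.430870056152344, 40.4211311340332), 3.5763344764709473) [0.5991 0.089  0.08  ]
```

{"api": "step_arm", "payload": {"moves": [[50, 0, 0, 0, 0, 0.12, 85], [100, 0, 0, 0, 0, 0.24, 85], [150, 0, 0, 0, 0, 0.358, 85], [200, 0, 0, 0, 0, 0.358, 85], [250, 0, 0, 0, 0, 0.358, 85], [300, 0, 0, 0, 0, 0.358, 85], [300, 0, 0, 0, 0, 0.358, 85], [300, 0, 0, 0, 0, 0.358, 85]]}}

```text
clock: 0.9
tcp_pos: [0.5191, -0.5253, 0.2302]
orientation: [-3.14, -0.006, 0.001]
contact_force: [-2.0, -1.2, 0.2]
grip_width: 0.0852
gripper_force: 0.0
```

{"api": "step_arm", "payload": {"moves": [[0, -50, 0, 0, 0, 0, 85], [0, -100, 0, 0, 0, 0, 85], [0, -150, 0, 0, 0, 0, 85], [0, -200, 0, 0, 0, 0, 85], [0, -250, 0, 0, 0, 0, 85], [0, -300, 0, 0, 0, 0, 85], [0, -350, 0, 0, 0, 0, 85], [0, -400, 0, 0, 0, 0, 85]]}}

```text
clock: 1.7
tcp_pos: [0.5161, -0.1273, 0.2314]
orientation: [3.141, -0.006, -0.0]
contact_force: [0.9, 1.1, -0.2]
grip_width: 0.0849
gripper_force: 0.0
```

{"api": "step_arm", "payload": {"moves": [[0, -50, 0, 0, 0, 0, 85], [0, -100, 0, 0, 0, 0, 85], [0, -150, 0, 0, 0, 0, 85], [0, -200, 0, 0, 0, 0, 85], [0, -250, 0, 0, 0, 0, 85], [0, -300, 0, 0, 0, 0, 85], [0, -350, 0, 0, 0, 0, 85], [0, -400, 0, 0, 0, 0, 85]]}}

```text
clock: 2.5
tcp_pos: [0.518, 0.2723, 0.2313]
orientation: [3.14, -0.006, 0.001]
contact_force: [0.4, -0.2, 0.3]
grip_width: 0.085
gripper_force: 0.0
```

{"api": "step_arm", "payload": {"moves": [[-20, -25, 0, 0, 0, 0, 85], [-24.5, -50, 0, 0, 0, 0, 85], [-24.5, -54, 0, 0, 0, 0, 85], [-24.5, -54, 0, 0, 0, 0, 85], [-24.5, -54, 0, 0, 0, 0, 85]]}}

```text
clock: 3.0
tcp_pos: [0.4943, 0.3242, 0.2311]
orientation: [3.14, -0.006, 0.0]
contact_force: [0.6, -0.2, 0.2]
grip_width: 0.0848
gripper_force: 0.0
```

```bash
python3 - <<'E'
from h import *
f=grab('wrist'); cv2.imwrite('pics/w1.png',f['image'][:,:,::-1]); print(r.get_obs())
print(f['mtx'],(-f['R'].T@f['t']))
# project probe top & ring with equidistant model
def proj(f,p):
    c=f['R']@np.array(p)+f['t']; th=np.arctan2(np.hypot(c[0],c[1]),c[2]); ph=np.arctan2(c[1],c[0]); return f['mtx'][0,2]+f['mtx'][0,0]*th*np.cos(ph), f['mtx'][1,2]+f['mtx'][1,1]*th*np.sin(ph)
print(proj(f,[.4946,.3285,.14]),proj(f,[.4946,.3285,.08]))
E
```

```text
{'clock': 3.05, 'joints': array([-0.44133071,  0.35979104, -0.31275299,  1.7451541 ,  0.12609898,
        1.0568319 , -2.37212793]), 'qvel': array([-0.00060486,  0.00028713, -0.00544386, -0.00411211, -0.00291006,
       -0.00170566, -0.0046402 ]), 'tau': array([-6.12876322e-01, -5.05462718e+01, -2.77200826e+00, -2.72117329e+01,
       -1.48856296e-02, -9.94094939e-03,  6.24396911e-03]), 'tcp_pos': array([0.49425602, 0.32422569, 0.2311504 ]), 'orientation': array([ 3.14024450e+00, -5.94414918e-03,  4.72703537e-04]), 'contact_force': array([-0.2288041 ,  0.57648418, -0.34986378]), 'moment': array([-0.00920468, -0.00349807, -0.02179571]), 'gripper_force': 0.0, 'grip_width': 0.08503154086146471}
[[297.31863964   0.         256.69084355]
 [  0.         297.31863964 191.52802685]
 [  0.           0.           1.        ]] [0.57205774 0.32470823 0.37324786]
(np.float64(252.324405473893), np.float64(195.61084370741514)) (np.float64(253.1331132242701), np.float64(177.0608788347376))
```

View pics/w1.png

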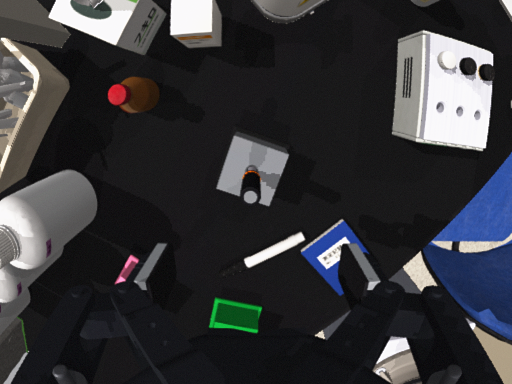

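The handle top is at (251,196) in the wrist view, and the projection predicted (252,196), so the measurement agrees. I'll descend and grasp.

{"api": "step_arm", "payload": {"moves": [[0, -4, 30, 0, 0, 0, 85], [0, -4, 60, 0, 0, 0, 85], [0, -4, 90, 0, 0, 0, 85], [0, -4, 110, 0, 0, 0, 85], [0, -4, 125, 0, 0, 0, 85], [0, -4, 140, 0, 0, 0, 85], [0, -4, 140, 0, 0, 0, 85], [0, -4, 140, 0, 0, 0, 85]]}}

```text
clock: 3.85
tcp_pos: [0.4935, 0.3308, 0.0917]
orientation: [-3.141, 0.001, -0.001]
contact_force: [-0.1, 0.9, 1.2]
grip_width: 0.0853
gripper_force: 0.0
```

{"api": "step_arm", "payload": {"moves": [[0, 0, 0, 0, 0, 0, 40], [0, 0, 0, 0, 0, 0, 25], [0, 0, 0, 0, 0, 0, 10], [0, 0, 0, 0, 0, 0, 10], [0, 0, 0, 0, 0, 0, 10], [0, 0, 0, 0, 0, 0, 10], [0, 0, 0, 0, 0, 0, 10], [0, 0, 0, 0, 0, 0, 10]], "grip_force": 60}}

```text
clock: 4.65
tcp_pos: [0.4934, 0.3306, 0.0917]
orientation: [3.141, -0.001, 0.001]
contact_force: [-0.4, -2.1, 5.2]
grip_width: 0.0164
gripper_force: 58.4
```

```bash
python3 -c "
from h import *
print(r.get_obs())"
```

```text
{'clock': 4.65, 'joints': array([-0.47773056,  0.52573773, -0.28557671,  1.85371214,  0.20109344,
        0.78989496, -2.44018877]), 'qvel': array([ 0.00038227,  0.00081367,  0.00115418, -0.00037089, -0.00148726,
        0.00049622,  0.00152649]), 'tau': array([-7.82936197e-01, -5.29238069e+01, -3.50134648e+00, -2.12545145e+01,
       -2.40764050e-01, -7.44728856e-01,  1.56096930e-04]), 'tcp_pos': array([0.4933891 , 0.3305864 , 0.09167232]), 'orientation': array([ 3.14134112e+00, -7.43077259e-04,  7.37703034e-04]), 'contact_force': array([-0.37867699, -2.11591602,  5.23880254]), 'moment': array([-0.59720352,  0.14296559,  0.01630936]), 'gripper_force': 58.354652523994446, 'grip_width': 0.016413899799536964}
```

{"api": "step_arm", "payload": {"moves": [[0, 0, -15, 0, 0, 0, 10], [0, 0, -30, 0, 0, 0, 10], [0, 0, -50, 0, 0, 0, 10], [0, 0, -70, 0, 0, 0, 10], [0, 0, -95, 0, 0, 0, 10], [0, 0, -120, 0, 0, 0, 10], [0, 0, -120, 0, 0, 0, 10], [0, 0, -120, 0, 0, 0, 10]]}}

```text
clock: 5.45
tcp_pos: [0.4932, 0.3312, 0.2126]
orientation: [-3.14, 0.0, -0.003]
contact_force: [-0.8, -1.3, -1.5]
grip_width: 0.0167
gripper_force: 58.5
```

```bash
cat >> h.py <<'E'
def projw(f,p):
    c=f['R']@np.array(p)+f['t']; th=np.arctan2(np.hypot(c[0],c[1]),c[2]); ph=np.arctan2(c[1],c[0]); return f['mtx'][0,2]+f['mtx'][0,0]*th*np.cos(ph), f['mtx'][1,2]+f['mtx'][1,1]*th*np.sin(ph)
E
python3 - <<'E'
from h import *
o=r.get_obs(); print(o['tcp_pos'],o['contact_force'],o['moment'],o['grip_width'])
f=grab('wrist'); cv2.imwrite('pics/w2.png',cv2.resize(f['image'][:,:,::-1],(800,600)))
print(projw(f,o['tcp_pos']-[0,0,.083]))
E
```

```text
[0.49324286 0.33117717 0.21258912] [-0.77278556 -1.33306267 -1.50127471] [-0.01555272  0.06039102 -0.01336027] 0.01674609288651932
(np.float64(257.88682838334836), np.float64(199.30905756305543))
```

View pics/w2.png

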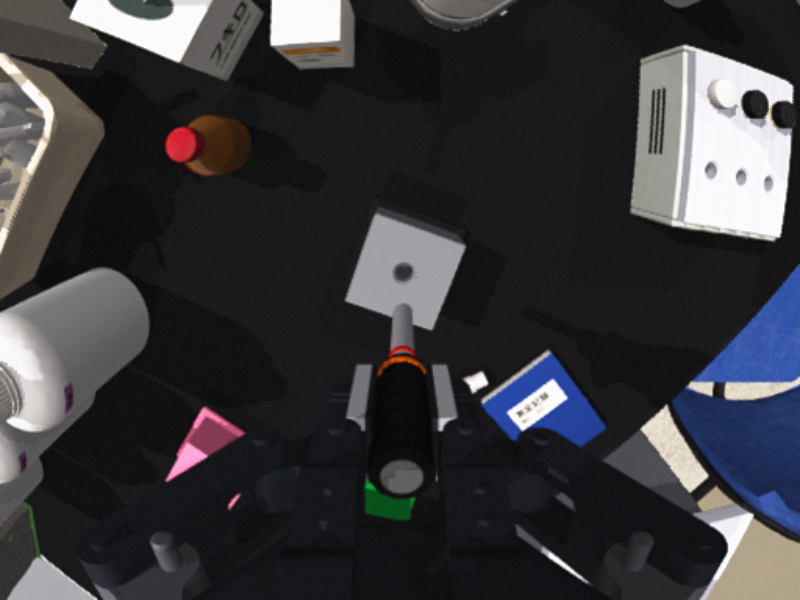

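The probe is held and drawn out, with its tip at (402,307). I'll carry it above the well at y≈0.119 and check there.

{"api": "step_arm", "payload": {"moves": [[20, 45, 0, 0, 0, 0, 10], [40, 90, 0, 0, 0, 0, 10], [60, 135, 0, 0, 0, 0, 10], [80, 180, 0, 0, 0, 0, 10], [84, 205, 0, 0, 0, 0, 10], [84.5, 212, 10, 0, 0, 0, 10], [84.5, 212, 25, 0, 0, 0, 10], [84.5, 212, 35, 0, 0, 0, 10]]}}

```text
clock: 6.3
tcp_pos: [0.5759, 0.1204, 0.1739]
orientation: [-3.141, -0.003, 0.005]
contact_force: [0.5, 0.4, -1.2]
grip_width: 0.0167
gripper_force: 58.7
```

{"api": "step_arm", "payload": {"moves": [[0, 0, 0, 0, 0, 0, 10], [0, 0, 0, 0, 0, 0, 10], [0, 0, 0, 0, 0, 0, 10]]}}

```text
clock: 6.6
tcp_pos: [0.5776, 0.12, 0.1767]
orientation: [-3.141, -0.002, -0.001]
contact_force: [0.6, 0.1, -1.2]
grip_width: 0.0164
gripper_force: 58.7
```

```bash
python3 - <<'E'
from h import *
o=r.get_obs(); print(o['tcp_pos'],o['orientation'],o['contact_force'],o['moment'],o['grip_width'])
f=grab('wrist'); np.save('w3.npy',f,allow_pickle=True)
print(projw(f,o['tcp_pos']-[0,0,.083]),[projw(f,p) for p in([.578,.119,.08],[.5765,.0893,.08],[.5755,.0597,.08])],projw(f,o['tcp_pos']-[0,0,.081]+[.005,0,0]))
im=f['image'][130:250,186:346,::-1]
s=grab('scene')['image'][140:200,230:310,::-1]
cv2.imwrite('pics/w3.png',np.vstack([cv2.resize(im,(400,300),interpolation=cv2.INTER_CUBIC),cv2.resize(s,(400,300),interpolation=cv2.INTER_CUBIC)]))
E
```

```text
[0.57763907 0.12003413 0.17666101] [-3.14108440e+00 -2.37540255e-03 -9.34355108e-04] [ 0.61129701  0.14974026 -1.24934691] [ 0.02051534 -0.03056283 -0.01727655] 0.016405845318598504
(np.float64(257.76745131549313), np.float64(199.22618998681)) [(np.float64(258.96561513671827), np.float64(193.54295108834543)), (np.float64(293.8786172429909), np.float64(195.28634586044765)), (np.float64(327.6120508533836), np.float64(196.40851332214996))] (np.float64(257.7898517863013), np.float64(194.0663301720123))
```

View pics/w3.png

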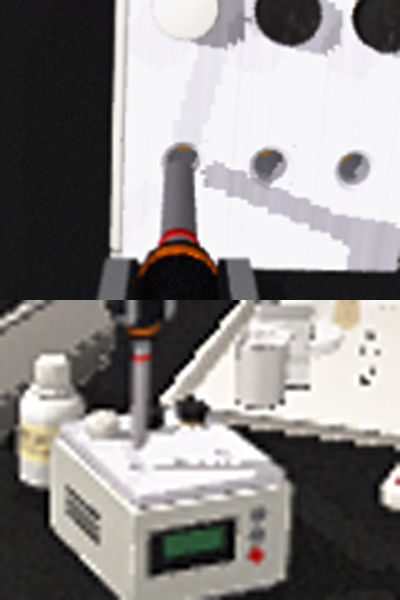

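Wrist crop: the wells are at (182,158), (269,165) and (353,168), within 1 px of projection. The rod tip at about (181,163) sits over well 1, so I'll descend gently.

{"api": "step_arm", "payload": {"moves": [[0.5, 0.7, 3, 0, 0, 0, 10], [0.5, 0.7, 6, 0, 0, 0, 10], [0.5, 0.7, 9, 0, 0, 0, 10], [0.5, 0.7, 11, 0, 0, 0, 10], [0.5, 0.7, 13, 0, 0, 0, 10], [0.5, 0.7, 15, 0, 0, 0, 10], [0.5, 0.7, 16, 0, 0, 0, 10], [0.5, 0.7, 17, 0, 0, 0, 10]]}}

```text
clock: 7.5
tcp_pos: [0.5776, 0.1183, 0.1591]
orientation: [-3.141, -0.0, 0.001]
contact_force: [-2.1, 0.6, 1.3]
grip_width: 0.0161
gripper_force: 58.8
```

{"api": "step_arm", "payload": {"moves": [[0, 0, 1, 0, 0, 0, 10], [0, 0, 2, 0, 0, 0, 10], [0, 0, 3, 0, 0, 0, 10]]}}

```text
clock: 7.8
tcp_pos: [0.5777, 0.1183, 0.1562]
orientation: [-3.141, 0.0, 0.001]
contact_force: [-2.8, 0.8, 1.4]
grip_width: 0.0166
gripper_force: 58.9
```

{"api": "step_arm", "payload": {"moves": [[-0.8, 0, 2, 0, 0, 0, 10], [-0.8, -0.2, 4, 0, 0, 0, 10], [-0.8, -0.2, 6, 0, 0, 0, 10], [-0.8, -0.2, 8, 0, 0, 0, 10], [-0.8, -0.2, 10, 0, 0, 0, 10], [-0.8, -0.2, 12, 0, 0, 0, 10], [-0.8, -0.2, 13, 0, 0, 0, 10], [-0.8, -0.2, 14, 0, 0, 0, 10]]}}

```text
clock: 8.6
tcp_pos: [0.5772, 0.1183, 0.1422]
orientation: [3.142, -0.0, 0.0]
contact_force: [-1.3, 1.1, -0.2]
grip_width: 0.0167
gripper_force: 58.9
```

{"api": "step_arm", "payload": {"moves": [[0, 0, 1, 0, 0, 0, 10], [0, 0, 2, 0, 0, 0, 10], [0, 0, 3, 0, 0, 0, 10], [0, 0, 4, 0, 0, 0, 10], [0, 0, 5, 0, 0, 0, 10]]}}

```text
clock: 9.1
tcp_pos: [0.5773, 0.1183, 0.1372]
orientation: [3.142, -0.0, 0.0]
contact_force: [-2.5, 0.7, 0.9]
grip_width: 0.0165
gripper_force: 58.9
```

{"api": "step_arm", "payload": {"moves": [[-0.4, -0.2, 1, 0, 0, 0, 10], [-0.4, -0.2, 2, 0, 0, 0, 10], [-0.4, -0.2, 3, 0, 0, 0, 10], [-0.4, -0.2, 4, 0, 0, 0, 10], [-0.4, -0.2, 5, 0, 0, 0, 10], [-0.4, -0.2, 6, 0, 0, 0, 10], [-0.4, -0.2, 7, 0, 0, 0, 10], [-0.4, -0.2, 8, 0, 0, 0, 10]]}}

```text
clock: 9.9
tcp_pos: [0.5773, 0.1184, 0.1301]
orientation: [3.141, -0.001, 0.001]
contact_force: [-2.6, 0.1, 6.0]
grip_width: 0.0167
gripper_force: 59.3
```

{"api": "step_arm", "payload": {"moves": [[0, 0, 1, 0, 0, 0, 10], [0, 0, 2, 0, 0, 0, 10], [0, 0, 3, 0, 0, 0, 10], [0, 0, 4, 0, 0, 0, 10]]}}

```text
clock: 10.3
tcp_pos: [0.5772, 0.1184, 0.1261]
orientation: [3.142, -0.001, 0.001]
contact_force: [-3.3, 0.2, 6.8]
grip_width: 0.0165
gripper_force: 59.3
```

{"api": "step_arm", "payload": {"moves": [[0, 0, 0.5, 0, 0, 0, 10], [0, 0, 1, 0, 0, 0, 10], [0, 0, 1.5, 0, 0, 0, 10], [0, 0, 2, 0, 0, 0, 10]]}}

```text
clock: 10.7
tcp_pos: [0.5772, 0.1184, 0.1241]
orientation: [3.141, -0.001, 0.001]
contact_force: [-2.8, -0.5, 5.9]
grip_width: 0.0167
gripper_force: 59.3
```

{"api": "step_arm", "payload": {"moves": [[0, 0, 0.5, 0, 0, 0, 10], [0, 0, 1, 0, 0, 0, 10]]}}

```text
clock: 10.9
tcp_pos: [0.5772, 0.1184, 0.1231]
orientation: [3.141, -0.001, 0.001]
contact_force: [-1.8, -1.3, 6.9]
grip_width: 0.0167
gripper_force: 59.3
```

{"api": "step_arm", "payload": {"moves": [[0, 0, 0.5, 0, 0, 0, 10], [0, 0, 1, 0, 0, 0, 10]]}}

```text
clock: 11.1
tcp_pos: [0.5772, 0.1184, 0.1221]
orientation: [3.141, -0.001, 0.001]
contact_force: [-2.5, -0.6, 6.6]
grip_width: 0.0168
gripper_force: 59.3
```

{"api": "step_arm", "payload": {"moves": [[-0.3, 0, 0.5, 0, 0, 0, 10], [-0.3, 0, 1, 0, 0, 0, 10], [-0.3, 0, 1.5, 0, 0, 0, 10]]}}

```text
clock: 11.4
tcp_pos: [0.5771, 0.1184, 0.1206]
orientation: [3.142, -0.001, 0.002]
contact_force: [-1.4, 0.5, 6.0]
grip_width: 0.0164
gripper_force: 59.3
```

{"api": "step_arm", "payload": {"moves": [[0, 0, 0.5, 0, 0, 0, 10], [0, 0, 1, 0, 0, 0, 10], [0, 0, 1.5, 0, 0, 0, 10]]}}

```text
clock: 11.7
tcp_pos: [0.5771, 0.1184, 0.1191]
orientation: [3.142, -0.001, 0.002]
contact_force: [-1.9, -1.0, 6.1]
grip_width: 0.017
gripper_force: 59.3
```

{"api": "step_arm", "payload": {"moves": [[0, 0, 0.5, 0, 0, 0, 10], [0, 0, 1, 0, 0, 0, 10]]}}

```text
clock: 11.9
tcp_pos: [0.5771, 0.1184, 0.1181]
orientation: [3.142, -0.001, 0.002]
contact_force: [-2.1, -0.6, 6.0]
grip_width: 0.0164
gripper_force: 59.3
```

{"api": "step_arm", "payload": {"moves": [[0, 0, 0.5, 0, 0, 0, 10], [0, 0, 1, 0, 0, 0, 10]]}}

```text
clock: 12.1
tcp_pos: [0.5772, 0.1184, 0.1175]
orientation: [3.142, -0.001, 0.002]
contact_force: [-4.9, -0.8, 11.0]
grip_width: 0.0165
gripper_force: 60.0
```

{"api": "step_arm", "payload": {"moves": [[0, 0, 0.5, 0, 0, 0, 10], [0, 0, 1, 0, 0, 0, 10]]}}

```text
clock: 12.3
tcp_pos: [0.5774, 0.1185, 0.1173]
orientation: [3.142, -0.001, 0.003]
contact_force: [-5.8, -0.9, 17.5]
grip_width: 0.0168
gripper_force: 60.7
```

{"api": "step_arm", "payload": {"moves": [[0, 0, 0.5, 0, 0, 0, 10], [0, 0, 1, 0, 0, 0, 10]]}}

```text
clock: 12.5
tcp_pos: [0.5776, 0.1186, 0.1172]
orientation: [3.142, -0.001, 0.004]
contact_force: [-7.7, -3.0, 24.2]
grip_width: 0.0167
gripper_force: 61.4
```

Hard stop at TCP z 0.1173, which leaves the ring about 14 mm above the top. That is a spacer, so I'll draw out and go to well 2.

{"api": "step_arm", "payload": {"moves": [[0, 0, -5, 0, 0, 0, 10], [0, 0, -12, 0, 0, 0, 10], [0, 0, -20, 0, 0, 0, 10], [0, 0, -30, 0, 0, 0, 10], [0, 0, -40, 0, 0, 0, 10], [0, 0, -52, 0, 0, 0, 10], [0, 0, -64, 0, 0, 0, 10], [0, 0, -64, 0, 0, 0, 10]]}}

```text
clock: 13.3
tcp_pos: [0.5779, 0.1189, 0.1807]
orientation: [-3.141, 0.001, -0.006]
contact_force: [-1.0, 1.1, -0.9]
grip_width: 0.0164
gripper_force: 58.8
```

{"api": "step_arm", "payload": {"moves": [[0, 0, 0, 0, 0, 0, 10], [0, 0, 0, 0, 0, 0, 10]]}}

```text
clock: 13.5
tcp_pos: [0.5762, 0.1184, 0.1778]
orientation: [3.141, -0.0, -0.001]
contact_force: [-0.6, 0.5, -1.5]
grip_width: 0.0168
gripper_force: 58.8
```

{"api": "step_arm", "payload": {"moves": [[-0.5, 12, 0, 0, 0, 0, 10], [-1, 24, 0, 0, 0, 0, 10], [-1, 29.7, 0, 0, 0, 0, 10], [-1, 29.7, 0, 0, 0, 0, 10], [-1, 29.7, 4, 0, 0, 0, 10], [-1, 29.7, 8, 0, 0, 0, 10], [-1, 29.7, 10, 0, 0, 0, 10], [-1, 29.7, 12, 0, 0, 0, 10]]}}

```text
clock: 14.3
tcp_pos: [0.5753, 0.0892, 0.1659]
orientation: [-3.142, -0.001, 0.001]
contact_force: [0.2, 0.2, -0.7]
grip_width: 0.0166
gripper_force: 58.8
```

{"api": "step_arm", "payload": {"moves": [[0, 0, 1.5, 0, 0, 0, 10], [0, 0, 3, 0, 0, 0, 10], [0, 0, 4.5, 0, 0, 0, 10], [0, 0, 6, 0, 0, 0, 10], [0, 0, 7, 0, 0, 0, 10], [0, 0, 8, 0, 0, 0, 10]]}}

```text
clock: 14.9
tcp_pos: [0.5756, 0.0888, 0.1583]
orientation: [3.142, -0.0, 0.0]
contact_force: [0.6, -0.2, -1.6]
grip_width: 0.0163
gripper_force: 58.8
```

Tip about 5 mm into well 2 with no side load.

{"api": "step_arm", "payload": {"moves": [[0, 0, 2, 0, 0, 0, 10], [0, 0, 4, 0, 0, 0, 10], [0, 0, 6, 0, 0, 0, 10], [0, 0, 8, 0, 0, 0, 10], [0, 0, 10, 0, 0, 0, 10], [0, 0, 12, 0, 0, 0, 10], [0, 0, 14, 0, 0, 0, 10], [0, 0, 16, 0, 0, 0, 10]]}}

```text
clock: 15.7
tcp_pos: [0.5756, 0.0888, 0.1421]
orientation: [3.142, -0.0, 0.0]
contact_force: [0.0, -0.4, 0.2]
grip_width: 0.0165
gripper_force: 58.8
```

{"api": "step_arm", "payload": {"moves": [[0, 0, 1, 0, 0, 0, 10], [0, 0, 2, 0, 0, 0, 10], [0, 0, 3, 0, 0, 0, 10], [0, 0, 4, 0, 0, 0, 10], [0, 0, 5, 0, 0, 0, 10], [0, 0, 6, 0, 0, 0, 10], [0, 0, 7, 0, 0, 0, 10], [0, 0, 8, 0, 0, 0, 10]]}}

```text
clock: 16.5
tcp_pos: [0.5755, 0.0888, 0.1342]
orientation: [3.142, -0.0, -0.0]
contact_force: [-0.4, 0.9, -0.7]
grip_width: 0.0171
gripper_force: 58.8
```

{"api": "step_arm", "payload": {"moves": [[0, 0, 1, 0, 0, 0, 10], [0, 0, 2, 0, 0, 0, 10], [0, 0, 3, 0, 0, 0, 10], [0, 0, 4, 0, 0, 0, 10], [0, 0, 5, 0, 0, 0, 10], [0, 0, 6, 0, 0, 0, 10], [0, 0, 7, 0, 0, 0, 10], [0, 0, 8, 0, 0, 0, 10]]}}

```text
clock: 17.3
tcp_pos: [0.5758, 0.0888, 0.1269]
orientation: [-3.142, 0.0, -0.001]
contact_force: [-2.8, -0.4, 5.4]
grip_width: 0.0165
gripper_force: 59.1
```

{"api": "step_arm", "payload": {"moves": [[0, 0, 0.7, 0, 0, 0, 10], [0, 0, 1.4, 0, 0, 0, 10], [0, 0, 2.1, 0, 0, 0, 10], [0, 0, 2.8, 0, 0, 0, 10]]}}

```text
clock: 17.7
tcp_pos: [0.5758, 0.0888, 0.1242]
orientation: [3.142, -0.0, 0.001]
contact_force: [-1.1, -0.5, 5.6]
grip_width: 0.0161
gripper_force: 59.1
```

{"api": "step_arm", "payload": {"moves": [[0, 0, 0.5, 0, 0, 0, 10], [0, 0, 1, 0, 0, 0, 10]]}}

```text
clock: 17.9
tcp_pos: [0.5758, 0.0888, 0.1232]
orientation: [3.142, -0.0, 0.001]
contact_force: [-1.0, -0.5, 5.5]
grip_width: 0.0168
gripper_force: 59.1
```

{"api": "step_arm", "payload": {"moves": [[0, 0, 0.5, 0, 0, 0, 10], [0, 0, 1, 0, 0, 0, 10]]}}

```text
clock: 18.1
tcp_pos: [0.5758, 0.0888, 0.1222]
orientation: [3.142, -0.0, 0.001]
contact_force: [-2.2, -0.4, 5.7]
grip_width: 0.0162
gripper_force: 59.1
```

{"api": "step_arm", "payload": {"moves": [[0, 0, 0.7, 0, 0, 0, 10], [0, 0, 1.4, 0, 0, 0, 10], [0, 0, 2, 0, 0, 0, 10]]}}

```text
clock: 18.4
tcp_pos: [0.5758, 0.0888, 0.1202]
orientation: [3.142, -0.0, 0.001]
contact_force: [-2.3, -0.4, 6.1]
grip_width: 0.0165
gripper_force: 59.1
```

{"api": "step_arm", "payload": {"moves": [[0, 0, 0.7, 0, 0, 0, 10], [0, 0, 1.4, 0, 0, 0, 10], [0, 0, 2, 0, 0, 0, 10]]}}

```text
clock: 18.7
tcp_pos: [0.5758, 0.0888, 0.1182]
orientation: [3.142, -0.0, 0.001]
contact_force: [-2.1, -0.6, 5.5]
grip_width: 0.0168
gripper_force: 59.1
```

{"api": "step_arm", "payload": {"moves": [[0, 0, 0.7, 0, 0, 0, 10], [0, 0, 1.4, 0, 0, 0, 10], [0, 0, 2, 0, 0, 0, 10]]}}

```text
clock: 19.0
tcp_pos: [0.5758, 0.0888, 0.1162]
orientation: [3.142, -0.0, 0.001]
contact_force: [-2.8, -1.2, 6.1]
grip_width: 0.0168
gripper_force: 59.1
```

Past both spacer heights, so this is the clear well.

{"api": "step_arm", "payload": {"moves": [[0, 0, 1, 0, 0, 0, 10], [0, 0, 2, 0, 0, 0, 10], [0, 0, 3, 0, 0, 0, 10], [0, 0, 4, 0, 0, 0, 10], [0, 0, 5, 0, 0, 0, 10], [0, 0, 6, 0, 0, 0, 10], [0, 0, 7, 0, 0, 0, 10], [0, 0, 8, 0, 0, 0, 10]]}}

```text
clock: 19.8
tcp_pos: [0.5757, 0.0888, 0.1082]
orientation: [3.142, -0.0, 0.001]
contact_force: [-1.7, -0.6, 6.5]
grip_width: 0.0165
gripper_force: 59.2
```

{"api": "step_arm", "payload": {"moves": [[0, 0, 0.7, 0, 0, 0, 10], [0, 0, 1.4, 0, 0, 0, 10], [0, 0, 2, 0, 0, 0, 10], [0, 0, 2.7, 0, 0, 0, 10], [0, 0, 3.4, 0, 0, 0, 10]]}}

```text
clock: 20.3
tcp_pos: [0.5757, 0.0888, 0.1048]
orientation: [3.141, -0.0, 0.001]
contact_force: [-2.9, -0.3, 7.8]
grip_width: 0.0163
gripper_force: 59.2
```

{"api": "step_arm", "payload": {"moves": [[0, 0, 0.5, 0, 0, 0, 10], [0, 0, 1, 0, 0, 0, 10]]}}

```text
clock: 20.5
tcp_pos: [0.5757, 0.0888, 0.1038]
orientation: [3.141, -0.0, 0.001]
contact_force: [-2.7, 0.0, 5.9]
grip_width: 0.0167
gripper_force: 59.3
```

{"api": "step_arm", "payload": {"moves": [[0, 0, 0.5, 0, 0, 0, 10], [0, 0, 1, 0, 0, 0, 10]]}}

```text
clock: 20.7
tcp_pos: [0.5758, 0.0888, 0.1035]
orientation: [3.141, -0.0, 0.001]
contact_force: [-5.6, -1.2, 15.6]
grip_width: 0.0164
gripper_force: 60.0
```

Bottomed with 15.6 N at z 0.1035. I'll push slightly more and hold, relax, then release and retreat.

{"api": "step_arm", "payload": {"moves": [[0, 0, 0.4, 0, 0, 0, 10], [0, 0, 0.4, 0, 0, 0, 10], [0, 0, 0.4, 0, 0, 0, 10]]}}

```text
clock: 21.0
tcp_pos: [0.5758, 0.0888, 0.1035]
orientation: [3.141, -0.001, 0.001]
contact_force: [-5.4, -1.3, 15.9]
grip_width: 0.0166
gripper_force: 60.2
```

{"api": "step_arm", "payload": {"moves": [[0, 0, -0.8, 0, 0, 0, 10], [0, 0, -1, 0, 0, 0, 10], [0, 0, -1, 0, 0, 0, 30], [0, 0, -1, 0, 0, 0, 50], [0, 0, -1, 0, 0, 0, 70], [0, 0, -1, 0, 0, 0, 70], [0, 0, -1, 0, 0, 0, 70], [0, 0, -1, 0, 0, 0, 70]]}}

```text
clock: 21.8
tcp_pos: [0.5755, 0.0888, 0.1026]
orientation: [3.142, -0.0, -0.0]
contact_force: [0.6, 0.9, 1.0]
grip_width: 0.0701
gripper_force: 0.0
```

{"api": "step_arm", "payload": {"moves": [[0, 0, -10, 0, 0, 0, 70], [0, 0, -25, 0, 0, 0, 70], [0, 0, -45, 0, 0, 0, 70], [0, 0, -75, 0, 0, 0, 70], [0, 0, -105, 0, 0, 0, 70], [0, 0, -130, 0, 0, 0, 70], [0, 0, -130, 0, 0, 0, 70], [0, 0, -130, 0, 0, 0, 70]]}}

```text
clock: 22.6
tcp_pos: [0.576, 0.0889, 0.2343]
orientation: [-3.141, 0.0, -0.004]
contact_force: [0.2, -1.0, -0.1]
grip_width: 0.0699
gripper_force: 0.0
```

```bash
python3 - <<'E'
from h import *
f=grab('wrist'); s=grab('scene')
im=f['image'][100:250,156:356,::-1]; s=s['image'][130:205,230:330,::-1]
cv2.imwrite('pics/w4.png',np.hstack([cv2.resize(im,(400,300),interpolation=cv2.INTER_CUBIC),cv2.resize(s,(400,300),interpolation=cv2.INTER_CUBIC)]))
E
```

```text
(no output)
```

View pics/w4.png

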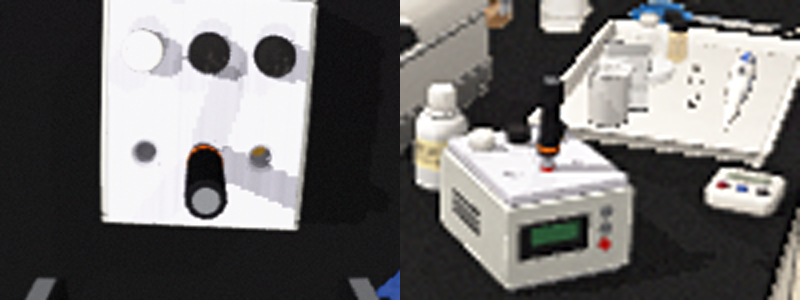

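The probe stands upright and released in the middle well, at (205,180) in the wrist crop. In the scene crop the red ring is at the metal top, (547,167). I'll hand in.

```bash
python3 -c "
from bench import r
print(r.hand_in())"
```

```text
the job is handed in; nothing more can be done
None
```

The probe is home in the middle well, upright and let go with its red ring level with the heater's top; the first well tried stopped 14 mm short, peak measured force was about 26 N, and I handed the job in at about 23 s.

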